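# Turn over the inspection marker of the checked drill chuck

## Robot

A 6-joint arm with a two-finger parallel gripper is mounted at the origin on a cart in front of the work surface, level with it; the furniture and walls round the work are solid. World frame = base frame: x ahead of the robot, y to its left, z up, the work surface at z = 0. Lengths are in m, angles in rad, forces in N, time in s.
With the tool pointing down it reaches from about 0.35 to 0.775 m from the base axis. Payload 5.5 kg.
Tool frame: the origin (TCP) lies midway between the tips of the shut fingers; the grasp point (between the pads) lies grasp_offset behind it (grasp_offset is the distance from the TCP to the grasp point, in m); z points along the fingers, y is the line along which they close (so a half turn about z gives the same grasp; the last joint's range is limited). The gripper opens to 85 mm and grips with 20 to 120 N. Pads are 22 mm wide; open, the fingers measure 114 mm over their backs; the gripper's body (76 mm by 85 mm) begins 54 mm behind the grasp point. The pads swing forward as they close: fully open they stand 13 mm farther back than shut.
Start: joints at [0.996, 0.313, 0.046, 1.304, 0, 1.431], TCP at [0.242, 0.522, 0.194] pointing down, gripper open.
Joint ranges: [-2.76, 2.76], [-0.86, 1.69], [-1.03, 1.26], [-2.2, 2.34], [-1.47, 1.5], [-3.14, 3.14]. Speed limits (rad/s): [2.57, 2.57, 3.14, 3.14, 3.14, 3.14].

## Interface

Orientations are given as a unit quaternion [w, x, y, z].
In Python, from workcell import * gives the robot as it stands.
- The arm moves only by the tool step_arm, never from a script. Its argument "deltas" is a list of rows, each a list of 7 numbers: the shift along the world's x, y, z in mm, then the turn, a rotation vector about the world's x, y, z in degrees, then the gripper's target within -1 to 1 (fully open at 1, half-way at 0, shut at -1). A call has 1 to 5 rows; each row shifts and turns the commanded pose from where the row before left it; what a row does not reach is not made up. A row lasts 1/10 s, in which the tool goes at most 50 mm and 8.59 degrees, less where a joint would pass 70% of its speed; a pose out of reach is approached as far as the arm can. A call is refused whole if a number of a shift passes 50 or a number of a turn 8.59, either way. A call with a gripper value outside its range is refused whole. The fingers move at their own pace and stop on an object; "newtons" is the grip in N (left out, the last holds). Time passes only in rows, so rows that do not move let the fingers close. It gives the time, the measured TCP pose, the force, the opening and the grip force at its end, in the units of the state.
- get_state(): the state, without advancing time (a new reading comes with each control period).
- read_camera(name): name is "side" or "top" or "wrist"; returns a dict with "image" (420x560x3 uint8, red, green, blue), "z_map" (420x560 float32, m along the optical axis (not along the pixel's ray), 0 where there is no reading), "K" (3x3 intrinsics, pixels), "world_from_camera" (4x4, takes a point from camera to world coordinates). Camera axes: x right, y down, z forward; pixel columns grow to the right and rows downward; lengths in m; the calibration is good to about 2 mm. A picture is of the moment at which its call begins.
- hand_in(): hands the job in; it is judged then, once.
The state is a dict: "clock": time; "joint_pos": joint angles; "qvel": joint speeds; "tau": joint torques, N m; "tcp_pos": TCP position; "orientation": TCP orientation; "wrist_force": force on the tool from outside, world axes, zero at the start; "ft_torque": the same for the moment, N m; "finger_gap": finger opening in m; "grip_force": force on a finger pad.
Only numpy, scipy, OpenCV 4.12 (cv2) and the standard library are available. Lean on these libraries where they do the work, as an engineer would, in place of code of your own. Each camera call takes 0.05 s, during which the arm holds its last target. There are 200 camera calls.

## Task

Two flip-over inspection markers stand on the bench, each with its part just to the right of it: a drill chuck at one, a V-block at the other. The drill chuck has been checked: push the hinged leaf of its marker up and all the way over its hinge with the fingertips, without gripping it, and press it gently down flat on the other side so that it shows the cross instead of the disc. Leave the V-block's marker, the chuck, the V-block and the brass bar as they are, and take hold of nothing.

Things in the scene. Friction and masses are not known exactly. Their poses are not given: they have to be found in the camera images.
- chuck_marker_stand: Fixed stand of the marker beside the drill chuck; origin under its centre, on the bench, axes as its hinge point. Dark steel base plate 90 x 92 x 10 mm (x, y, z), two aluminium cheeks at y = +-41 mm with tops at 94 mm, hinge pin along y at 80 mm. The leaf swings between the cheeks. It carries the leaf.
- chuck_marker_leaf (a joint): Angle of the leaf of the chuck's marker, rad: 0 = flat on the stand's -x side (towards the robot), disc up; 1.57 = upright; 3.14 (its stop) = flat on the +x side (away from the robot), cross up. It starts between 0 and 0.25. The hinge is stiff (friction 0.05 N m, some 1 N at the free edge): the leaf stays wherever it is left.
- chuck_marker_hinge (a point): Middle of the hinge pin of the chuck's marker, on the fixed stand, 80 mm above the bench. y along the pin, x horizontal towards the side where the leaf must end, z up; the stand is turned up to 0.3 rad either way from facing straight back along world -x.
- chuck_marker_edge (a point): Middle of the free edge of that leaf, 80 mm from the hinge. Leaf: aluminium plate 60 mm wide (along the hinge), 6 mm thick; the edge is a round bar 10 mm thick. Lying flat, its outer 35 mm overhangs the base with about 75 mm free below. Disc (26 mm, 2 mm proud) on one face, up at the start; diagonal cross (2 mm proud) on the other.
- vee_marker_stand: Fixed stand of the marker beside the V-block; origin under its centre, on the bench, axes as its hinge point. Dark steel base plate 90 x 92 x 10 mm (x, y, z), two aluminium cheeks at y = +-41 mm with tops at 94 mm, hinge pin along y at 80 mm. The leaf swings between the cheeks. It carries the leaf.
- vee_marker_leaf (a joint): Angle of the leaf of the identical marker beside the V-block; same meaning and start. Must stay as it is.
- vee_marker_hinge (a point): Middle of the hinge pin of the marker beside the V-block, same axes, 80 mm above the bench.
- vee_marker_edge (a point): Middle of the free edge of the V-block's marker leaf.
- drill_chuck: Dark steel keyed drill chuck, 44 mm across and 62 mm tall, standing loose about 115 mm to the right (-y of the stand) and 40 to 70 mm nearer the robot (-x) of its marker's middle; origin at the centre of its underside. (Another chuck far back by the tall dark drum is only clutter.)
- vee_block: Grey steel V-block, 55 x 44 x 34 mm, loose on the bench about 115 mm to the right (-y of the stand) and 40 to 70 mm nearer the robot (-x) of its marker's middle; origin at the centre of its underside.
- brass_bar: Loose brass bar, 22 x 100 x 25 mm, lying on the bench between the two markers; origin at the centre of its underside.

How it is judged:
By the outcome, as a careful person would: the job done as asked, in the order asked, and still so for the second after the job is handed in, with the robot touching nothing.
It also fails if it takes over 40 s, if anything falls off the work surface, if the arm or the gripper's body presses on something with over 40 N, if the wrist force passes 120 N, or if a joint passes its speed limit or range.

## Working session

There is one attempt and no reset: what is moved stays moved. The work goes in short steps, Python scripts to look and compute and a tool call to move; the robot and the scene stay as the last step left them, time stands still between calls to the robot, and variables do not carry over. Pictures are saved under pics/ and viewed, at most 11 in all, crops included, and the job is handed in when it is done.

Besides the shell and the picture viewer there is one more tool, called by a JSON object that holds its "fn" and its "kwargs". step_arm: Moves the arm, as the interface text tells. Its arguments: {"type":"object","properties":{"deltas":{"type":"array","items":{"type":"array","items":{"type":"number"}}},"newtons":{"type":"number"}},"required":["deltas"]}

```bash
mkdir -p pics; ls; python3 - <<'E'
from workcell import *
import cv2,numpy as np
s=get_state();print({k:np.round(v,3) for k,v in s.items()})
for n in ["top","side"]:
    c=read_camera(n);cv2.imwrite(f"pics/{n}0.png",c["image"][:,:,::-1]);np.savez(f"pics/{n}0.npz",**c)
    print(n,c["K"].round(1).tolist(),c["world_from_camera"].round(3).tolist())
E
```

```text
pics
{'clock': np.float64(0.0), 'joint_pos': array([0.996, 0.314, 0.045, 1.304, 0.   , 1.431]), 'qvel': array([-0.   ,  0.002,  0.001,  0.002,  0.   ,  0.   ]), 'tau': array([ 1.0000e-03, -4.8063e+01,  2.9853e+01,  1.9000e-02, -0.0000e+00,
        0.0000e+00]), 'tcp_pos': array([0.242, 0.521, 0.193]), 'orientation': array([-0.   ,  0.216,  0.976, -0.001]), 'wrist_force': array([-0.037,  0.272,  0.417]), 'ft_torque': array([ 0.029, -0.007, -0.001]), 'grip_force': np.float64(0.0), 'finger_gap': np.float64(0.085)}
top [[410.7, 0.0, 272.8], [0.0, 410.7, 202.3], [0.0, 0.0, 1.0]] [[0.325, -0.877, 0.354, 0.049], [-0.946, -0.301, 0.122, -0.228], [-0.001, -0.374, -0.927, 1.228], [0.0, 0.0, 0.0, 1.0]]
side [[390.3, 0.0, 279.2], [0.0, 390.3, 208.4], [0.0, 0.0, 1.0]] [[0.999, -0.04, 0.029, 0.452], [-0.046, -0.545, 0.837, -1.002], [-0.017, -0.838, -0.546, 0.668], [0.0, 0.0, 0.0, 1.0]]
```

View pics/top0.png

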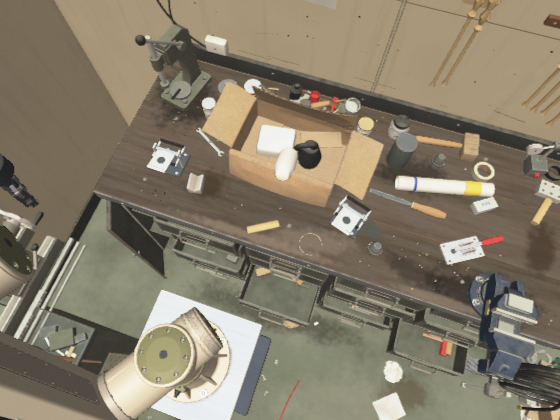

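View pics/side0.png

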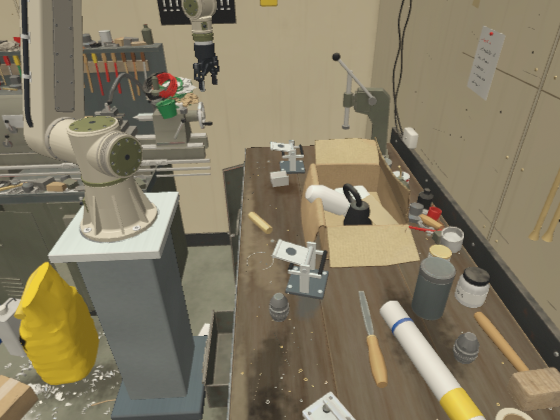

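Top: the chuck (376,249) stands beside the marker at (350,217), and the V-block (195,183) beside the one at (167,157). The brass bar is at (263,227). Side: the chuck marker is at (303,262) and the chuck at (279,305). A box flap stands near the marker.

```bash
cat > h.py <<'E'
import cv2,numpy as np
def load(n): return dict(np.load(f"pics/{n}.npz"))
def cloud(c):
    v,u=np.mgrid[:420,:560];z=c["z_map"];K=c["K"]
    P=np.stack([(u-K[0,2])/K[0,0]*z,(v-K[1,2])/K[1,1]*z,z],-1)
    T=c["world_from_camera"];P=P@T[:3,:3].T+T[:3,3];P[z==0]=np.nan;return P
def ray(c,u,v,h):
    T=c["world_from_camera"];d=T[:3,:3]@np.linalg.solve(c["K"],[u,v,1.]);o=T[:3,3]
    return o+d*(h-o[2])/d[2]
E
python3 - <<'E'
from h import *
out=[]
for n,(u0,u1,v0,v1) in {"top0":(300,400,170,270),"side0":(240,360,220,320)}.items():
    c=load(n);P=cloud(c)[v0:v1,u0:u1];im=c["image"][v0:v1,u0:u1]
    out.append(cv2.resize(im[:,:,::-1],(400,400),interpolation=cv2.INTER_CUBIC))
    h=P[...,2]
    print(n,"bench z",np.nanmedian(h[h<.02]))
    hs=cv2.cvtColor(im,cv2.COLOR_RGB2HSV)
    m=(h>.055)&(h<.12)
    nl,lab,st,ce=cv2.connectedComponentsWithStats(m.astype(np.uint8))
    for i in range(1,nl):
        if st[i,4]<15: continue
        q=P[lab==i];print(st[i],q.mean(0).round(3),q.min(0).round(3),q.max(0).round(3))
        r=cv2.minAreaRect((q[:,:2]*1000).astype(np.float32));print(r)
        x=q-q.mean(0);print(np.linalg.svd(x,full_matrices=False)[2].round(3).tolist())
cv2.imwrite("pics/crop.png",np.hstack(out))
P=cloud(load("top0"))
# obstacles near marker: highest z
for u,v in [(350,217),(376,249),(358,165),(380,150),(340,190),(375,180),(330,200),(403,150),(263,227),(167,157),(195,183),(308,155)]: print(u,v,P[v,u].round(3))
E
```

```text
top0 bench z -0.00032366126602245693
[   0    0   74   31 1390] [ 0.604 -0.243  0.092] [ 0.553 -0.338  0.055] [ 0.694 -0.127  0.119]
((600.6417236328125, -250.96194458007812), (92.95442199707031, 236.15188598632812), 26.379941940307617)
[[-0.453, 0.889, 0.059], [0.781, 0.364, 0.508], [0.43, 0.276, -0.859]]
[ 31  25  40  41 751] [ 0.515 -0.303  0.086] [ 0.454 -0.361  0.059] [ 0.584 -0.258  0.103]
((518.921630859375, -303.77117919921875), (93.51387023925781, 119.1248550415039), 72.18778228759766)
[[-0.941, 0.27, 0.205], [0.274, 0.962, -0.011], [-0.2, 0.046, -0.979]]
[72 72 10  9 65] [ 0.463 -0.407  0.06 ] [ 0.451 -0.42   0.055] [ 0.476 -0.394  0.066]
((463.60595703125, -407.3680419921875), (25.66608428955078, 24.8358097076416), 86.00084686279297)
[[-0.599, 0.801, -0.011], [0.8, 0.599, 0.025], [-0.027, -0.006, 1.0]]
side0 bench z -0.0006110480507122151
[  32    0   88   59 2902] [ 0.579 -0.286  0.086] [ 0.457 -0.366  0.055] [ 0.693 -0.129  0.116]
((574.568603515625, -242.40167236328125), (247.12118530273438, 197.3920440673828), 77.51567840576172)
[[0.877, 0.478, 0.041], [-0.48, 0.876, 0.05], [-0.013, -0.063, 0.998]]
[33 73 12 10 98] [ 0.467 -0.414  0.06 ] [ 0.455 -0.423  0.055] [ 0.479 -0.399  0.064]
((467.2260437011719, -411.3166809082031), (23.809572219848633, 23.84331512451172), 1.2636113166809082)
[[0.969, -0.245, -0.036], [0.248, 0.953, 0.175], [-0.008, -0.179, 0.984]]
350 217 [ 0.512 -0.308  0.091]
376 249 [ 0.454 -0.408  0.056]
358 165 [ 0.683 -0.287  0.096]
380 150 [ 0.766 -0.34   0.082]
340 190 [ 0.629 -0.259  0.   ]
375 180 [ 0.701 -0.358  0.001]
330 200 [ 0.585 -0.238  0.   ]
403 150 [ 0.766 -0.403  0.118]
263 227 [ 0.422 -0.066  0.02 ]
167 157 [0.52  0.285 0.091]
195 183 [0.494 0.194 0.014]
308 155 [ 0.668 -0.13   0.094]
```

View pics/crop.png

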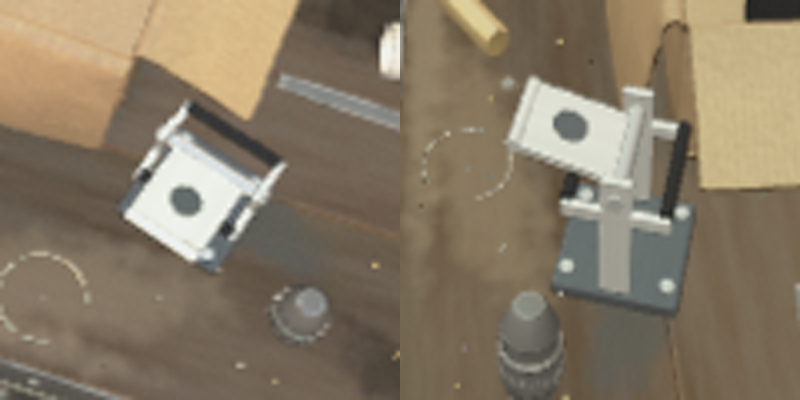

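Crop: the chuck marker's leaf is disc up and raised slightly, with its free edge towards the robot. A dark stop bar lies on the far side, and the box flap corner is at about (361,200) in the top view. Next I'll measure the stand's frame.

```bash
cat >> h.py <<'E'
def leaf(names,box=((.44,.63),(-.38,-.24)),val=150):
    Q=[]
    for n in names:
        c=load(n);P=cloud(c);hs=cv2.cvtColor(c["image"],cv2.COLOR_RGB2HSV)
        m=(hs[...,1]<50)&(hs[...,2]>val)&(P[...,2]>.03)&(P[...,2]<.2)
        for i in (0,1): m&=(P[...,i]>box[i][0])&(P[...,i]<box[i][1])
        Q.append(P[m])
    return Q
E
python3 - <<'E'
from h import *
Q=leaf(["top0","side0"])
for q in Q:
    # leaf: upper surface, low x part
    s=q[(q[:,2]>.08)]
    print(len(q),"white>80mm",s.min(0).round(3),s.max(0).round(3))
    for yaw in (-.2,-.24,-.28,-.32):
        e=np.array([np.cos(yaw),np.sin(yaw)]);f=np.array([-e[1],e[0]])
        u=s[:,:2]@e;v=s[:,:2]@f
        print(yaw,"u",np.percentile(u,[1,50,99]).round(3),"v",np.percentile(v,[1,50,99]).round(3),"area",((np.ptp(u))*(np.ptp(v))*1e4).round(1))
# base plate by height from both
for n in ("top0","side0"):
    P=cloud(load(n));m=(abs(P[...,2]-.010)<.003)&(np.hypot(P[...,0]-.535,P[...,1]+.31)<.085)
    m=cv2.morphologyEx(m.astype(np.uint8),cv2.MORPH_OPEN,np.ones((2,2)))>0
    print(n,m.sum(),cv2.minAreaRect((P[m][:,:2]*1000).astype(np.float32)))
P=cloud(load("top0"))
m=(P[...,2]>.05)&(P[...,0]>.55)&(P[...,0]<.8)&(P[...,1]<-.2)&(P[...,1]>-.45)
im=load("top0")["image"];m&=(im[...,0].astype(int)-im[...,2]>40)
q=P[m];
for e in [(1,0),(1,.5),(1,1),(0,1)]:
    d=q[:,:2]@np.array(e,float);print("flap min",e,q[np.argsort(d)[2]].round(3))
d=-q[:,1]+0*q[:,0];print("flap right",q[np.argsort(-d)[2]].round(3))
E
```

```text
591 white>80mm [ 0.454 -0.354  0.08 ] [ 0.557 -0.26   0.103]
-0.2 u [0.51  0.559 0.596] v [-0.24  -0.194 -0.154] area 86.3
-0.24 u [0.518 0.566 0.603] v [-0.216 -0.172 -0.13 ] area 84.2
-0.28 u [0.524 0.572 0.609] v [-0.192 -0.149 -0.106] area 84.4
-0.32 u [0.53  0.577 0.614] v [-0.168 -0.126 -0.082] area 84.9
998 white>80mm [ 0.457 -0.358  0.081] [ 0.56  -0.262  0.101]
-0.2 u [0.514 0.564 0.6  ] v [-0.243 -0.201 -0.158] area 83.7
-0.24 u [0.522 0.571 0.607] v [-0.22  -0.178 -0.135] area 81.6
-0.28 u [0.529 0.578 0.613] v [-0.196 -0.155 -0.111] area 79.3
-0.32 u [0.535 0.584 0.62 ] v [-0.171 -0.132 -0.086] area 80.3
top0 52 ((526.1717529296875, -304.22943115234375), (91.29088592529297, 106.85830688476562), 89.1132583618164)
side0 620 ((543.1591186523438, -311.4581604003906), (98.0538558959961, 87.04900360107422), 73.7127685546875)
flap min (1, 0) [ 0.556 -0.2    0.054]
flap min (1, 0.5) [ 0.589 -0.32   0.065]
flap min (1, 1) [ 0.594 -0.328  0.067]
flap min (0, 1) [ 0.756 -0.343  0.08 ]
flap right [ 0.756 -0.343  0.08 ]
```

```bash
python3 - <<'E'
from h import *
P=cloud(load("top0"));im=load("top0")["image"].astype(int)
e=np.array([.961,-.276]);f=np.array([.276,.961]);H=np.array([.541,-.312])
m=(P[...,2]>.05)&(im[...,0]-im[...,2]>45)&(im[...,0]>140)
q=P[m];d=q[:,:2]-H;u=d@e;v=d@f
for a in np.arange(0,.2,.02):
    k=(u>a)&(u<a+.02)&(v>-.15)&(v<.15)
    if k.sum()>3: i=np.where(k)[0][np.argsort(v[k])[1]];print(a.round(2),"flap min v",v[i].round(3),q[i].round(3),k.sum())
E
```

```text
0.0 flap min v 0.089 [ 0.567 -0.227  0.074] 120
0.02 flap min v 0.044 [ 0.591 -0.28   0.091] 60
0.04 flap min v 0.0 [ 0.591 -0.326  0.064] 183
0.06 flap min v 0.001 [ 0.608 -0.331  0.068] 205
0.08 flap min v 0.006 [ 0.63  -0.332  0.067] 204
0.1 flap min v 0.009 [ 0.648 -0.333  0.069] 202
0.12 flap min v 0.013 [ 0.673 -0.336  0.071] 204
0.14 flap min v 0.016 [ 0.685 -0.336  0.07 ] 193
0.16 flap min v 0.021 [ 0.711 -0.339  0.071] 207
0.18 flap min v 0.024 [ 0.726 -0.34   0.08 ] 201
```

{"fn": "step_arm", "kwargs": {"deltas": [[30,-40,0,0,0,-5,-1],[30,-40,0,0,0,-3,-1],[20,-50,0,0,0,0,-1],[20,-50,0,0,0,0,-1],[10,-50,0,0,0,0,-1]]}}

```text
clock: 0.6
tcp_pos: [0.3501, 0.2979, 0.1933]
orientation: [0.0, 0.283, 0.959, -0.0]
wrist_force: [1.7, -0.1, 0.3]
finger_gap: 0.0122
grip_force: 0.0
```

```bash
python3 - <<'E'
from h import *
e=np.array([.961,-.276]);f=np.array([.276,.961]);H=np.array([.541,-.312])
for n,pts in {"side0":[(331,265),(333,262),(335,255),(340,262),(330,240),(331,228),(350,262),(400,260)],"top0":[(361,198),(359,194),(362,192),(365,183),(350,188),(340,180),(378,160),(337,184)]}.items():
    P=cloud(load(n))
    for u,v in pts:
        p=P[v,u];d=p[:2]-H;print(n,u,v,p.round(3),"uv",(d@e).round(3),(d@f).round(3))
for n,(a,b,c,d) in {"side0":(320,345,225,270)}.items():
    print((cloud(load(n))[225:270:4,318:346:2,2]*1000).round())
E
```

```text
side0 331 265 [ 0.592 -0.327  0.067] uv 0.053 -0.0
side0 333 262 [ 0.597 -0.321  0.071] uv 0.057 0.007
side0 335 255 [ 0.604 -0.308  0.08 ] uv 0.059 0.022
side0 340 262 [ 0.613 -0.325  0.073] uv 0.073 0.008
side0 330 240 [ 0.596 -0.274  0.098] uv 0.043 0.052
side0 331 228 [ 0.603 -0.242  0.11 ] uv 0.04 0.084
side0 350 262 [ 0.636 -0.324  0.071] uv 0.095 0.015
side0 400 260 [ 0.747 -0.337  0.082] uv 0.205 0.033
top0 361 198 [ 0.593 -0.325  0.066] uv 0.054 0.002
top0 359 194 [ 0.602 -0.316  0.071] uv 0.06 0.013
top0 362 192 [ 0.611 -0.323  0.071] uv 0.07 0.009
top0 365 183 [ 0.642 -0.324  0.075] uv 0.1 0.016
top0 350 188 [ 0.601 -0.283  0.095] uv 0.05 0.044
top0 340 180 [ 0.61  -0.248  0.109] uv 0.048 0.081
top0 378 160 [ 0.779 -0.351 -0.002] uv 0.239 0.028
top0 337 184 [ 0.591 -0.242  0.116] uv 0.029 0.081
[[107. 110. 113. 112.   4.   4.   4.   5.   4.   5.   3.   7.  nan  42.]
 [100.  58.  78.  96. 101. 112. 112. 111. 108. 111. 110. 111. 111. 111.]
 [  1.  51.  69.  82.  92. 107. 106. 106. 108. 107. 107. 108. 108. 108.]
 [ -1.  39.  59.  75.  78. 102. 100. 101. 102. 103. 103. 104. 102. 103.]
 [ -1.  27.  48.  63.  67.  97.  97.  97.  98.  98.  99.  98. 100.  97.]
 [ -2.  -0.  36.  53.  54.  53.  95.  93.  94.  92.  91.  93.  92.  93.]
 [  2.  -3.  25.  39.  41.  40.  88.  88.  89.  88.  88.  88.  90.  90.]
 [ 67.  67.  67.  74.  75.  25.  83.  82.  82.  83.  83.  82.  81.  85.]
 [  0.  -1.  74.  75.  73.  15.  77.  78.  78.  77.  78.  80.  79.  80.]
 [ -2.  -1.  78.  75.  -0.  -1.  72.  70.  73.  75.  74.  72.  73.  73.]
 [ -2.  75.  76.  72.  -4.   0.  68.  69.  68.  66.  68.  69.  69.  68.]
 [ -2.  76.  75.  -1.  -2.   0.  -2.  -1.  -1.  nan  -1.   0.  -1.  -0.]]
```

{"fn": "step_arm", "kwargs": {"deltas": [[10,-50,0,0,0,6,-1],[10,-50,0,0,0,6,-1],[10,-50,0,0,0,5,-1],[0,-50,0,0,0,0,-1],[0,-50,0,0,0,0,-1]]}}

```text
clock: 1.1
tcp_pos: [0.3781, 0.0511, 0.1936]
orientation: [0.0, 0.139, 0.99, 0.0]
wrist_force: [1.6, 0.1, 0.7]
finger_gap: 0.0003
grip_force: 0.0
```

{"fn": "step_arm", "kwargs": {"deltas": [[5,-50,0,-2.3,-8.2,0,-1],[5,-50,0,-2.3,-8.2,0,-1],[5,-50,0,-2.3,-8.2,0,-1],[5,-50,0,-2.3,-8.2,0,-1],[0,-50,0,0,0,0,-1]]}}

```text
clock: 1.6
tcp_pos: [0.3922, -0.1781, 0.1876]
orientation: [0.272, 0.135, 0.952, -0.032]
wrist_force: [1.0, 0.9, -0.9]
finger_gap: -0.0003
grip_force: 0.0
```

{"fn": "step_arm", "kwargs": {"deltas": [[0,-40,-10,-2.3,-8.2,0,-1],[0,-33,-10,-2.3,-8.2,0,-1],[0,0,-20,-2.3,-8.2,0,-1],[0,0,0,0,0,0,-1]]}}

```text
clock: 2.0
tcp_pos: [0.3825, -0.2827, 0.1908]
orientation: [0.453, 0.122, 0.882, -0.044]
wrist_force: [-0.7, -0.2, -1.0]
finger_gap: -0.0002
grip_force: 0.0
```

```bash
python3 - <<'E'
from workcell import *
import cv2,numpy as np
s=get_state();print({k:np.round(v,3) for k,v in s.items()})
for n in ["wrist","side"]:
    c=read_camera(n);np.savez(f"pics/{n}1.npz",**c);cv2.imwrite(f"pics/{n}1.png",c["image"][:,:,::-1])
a=cv2.imread("pics/wrist1.png");b=cv2.imread("pics/side1.png")[200:330,180:360]
cv2.imwrite("pics/v1.png",np.hstack([cv2.resize(a,(400,300)),cv2.resize(b,(400,300))]))
E
```

```text
{'clock': np.float64(2.0), 'joint_pos': array([-1.411, -0.378, -1.025,  0.436,  0.845, -0.912]), 'qvel': array([ 0.187, -0.029, -0.035,  0.02 , -0.119,  0.129]), 'tau': array([-2.454, -8.313, 31.   , -4.241,  3.234, -1.006]), 'tcp_pos': array([ 0.383, -0.283,  0.191]), 'orientation': array([ 0.453,  0.122,  0.882, -0.044]), 'wrist_force': array([-0.707, -0.182, -0.98 ]), 'ft_torque': array([0.157, 0.722, 0.028]), 'grip_force': np.float64(0.0), 'finger_gap': np.float64(-0.0)}
```

View pics/v1.png

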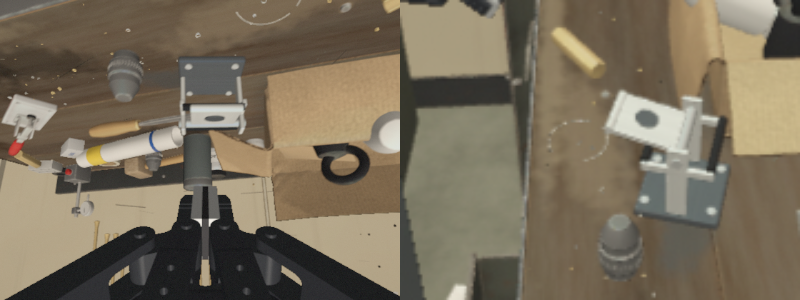

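The wrist view shows the shut fingers in line with the stand, and the side view shows the leaf unmoved. Joint 3 is near its limit, and going lower and forward unfolds it.

{"fn": "step_arm", "kwargs": {"deltas": [[10,0,-20,0,0,0,-1],[8,0,-30,0,0,0,-1],[8,0,-30,0,0,0,-1],[5,0,-30,0,0,0,-1],[0,0,-20,0,0,0,-1]]}}

```text
clock: 2.6
tcp_pos: [0.4139, -0.3112, 0.1038]
orientation: [0.431, 0.099, 0.897, -0.008]
wrist_force: [-0.6, 0.9, 0.7]
finger_gap: -0.0003
grip_force: 0.0
```

```bash
cat > st.py <<'E'
from workcell import *
import numpy as np
from scipy.spatial.transform import Rotation as R
s=get_state();p=np.array(s["tcp_pos"]);H=np.array([.541,-.312])
e=np.array([.961,-.276]);f=np.array([.276,.961]);d=p[:2]-H
w,x,y,z=s["orientation"];M=R.from_quat([x,y,z,w]).as_matrix();a=M[:,2]
print("t",s["clock"],"u,v,z mm",(1000*np.r_[d@e,d@f,p[2]]).round(1),"axis uvz",np.r_[a[:2]@e,a[:2]@f,a[2]].round(2),"tooly uvz",np.r_[M[:2,1]@e,M[:2,1]@f,M[2,1]].round(2))
F=s["wrist_force"];print("F uvz",np.r_[F[:2]@e,F[:2]@f,F[2]].round(1),"q",np.round(s["joint_pos"],2))
E
python3 st.py
```

```text
t 2.6 u,v,z mm [-122.4  -34.3  103.8] axis uvz [ 0.77  0.12 -0.63] tooly uvz [-0.09  0.99  0.07]
F uvz [-0.9  0.7  0.7] q [-1.32 -0.05 -1.03  0.17  0.81 -0.91]
```

{"fn": "step_arm", "kwargs": {"deltas": [[0,0,0,0,0,8,-1],[0,8,0,0,0,8,-1],[2,8,-15,1,4,5,-1],[2,5,-20,1,4,0,-1],[2,0,-20,0,0,0,-1]]}}

```text
clock: 3.1
tcp_pos: [0.4207, -0.2922, 0.05]
orientation: [0.361, -0.047, 0.928, 0.083]
wrist_force: [0.5, -0.7, 0.4]
finger_gap: 0.0001
grip_force: 0.0
```

```bash
python3 st.py
```

```text
t 3.1 u,v,z mm [-121.1  -14.2   50. ] axis uvz [ 0.59  0.36 -0.72] tooly uvz [-0.41  0.9   0.12]
F uvz [ 0.6 -0.5  0.4] q [-1.26  0.22 -0.74  0.58  0.76 -1.35]
```

{"fn": "step_arm", "kwargs": {"deltas": [[18,-1,-1,0,0,0,-1],[18,-1,-1,0,0,0,-1],[18,-1,-1,0,0,0,-1],[0,0,0,0,0,0,-1]]}}

```text
clock: 3.5
tcp_pos: [0.4746, -0.293, 0.0466]
orientation: [0.362, -0.047, 0.927, 0.083]
wrist_force: [0.9, 0.1, 0.4]
finger_gap: -0.0002
grip_force: 0.0
```

```bash
python3 st.py; python3 - <<'E'
from workcell import *
import cv2,numpy as np
a=read_camera("wrist")["image"][:,:,::-1];c=read_camera("side");np.savez("pics/side2.npz",**c);b=c["image"][200:330,180:360,::-1]
cv2.imwrite("pics/v2.png",np.hstack([cv2.resize(a,(400,300)),cv2.resize(b,(400,300))]))
E
```

```text
t 3.5 u,v,z mm [-69.1  -0.1  46.6] axis uvz [ 0.59  0.36 -0.72] tooly uvz [-0.41  0.9   0.12]
F uvz [0.9 0.4 0.4] q [-1.14  0.25 -0.71  0.46  0.75 -1.19]
```

View pics/v2.png

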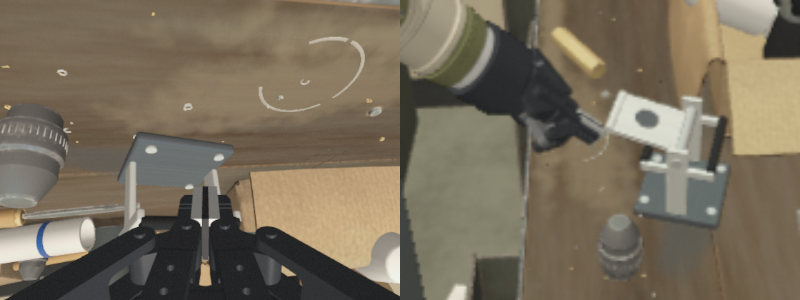

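Side view: the shut fingertips pass under the leaf's free edge at about (605,135) in the composite, with the leaf unmoved. Now I'll lift.

{"fn": "step_arm", "kwargs": {"deltas": [[0,0,12,0,0,0,-1],[3,-1,12,0,0,0,-1],[6,-2,10,0,0,0,-1]]}}

```text
clock: 3.9
tcp_pos: [0.4806, -0.2996, 0.0816]
orientation: [0.363, -0.042, 0.927, 0.082]
wrist_force: [0.6, -0.9, -0.1]
finger_gap: 0.0004
grip_force: 0.0
```

```bash
python3 st.py; python3 - <<'E'
from workcell import *
import cv2,numpy as np
a=read_camera("top")["image"][170:270,300:400,::-1];c=read_camera("side");np.savez("pics/side3.npz",**c);b=c["image"][200:330,180:360,::-1]
cv2.imwrite("pics/v3.png",np.hstack([cv2.resize(a,(400,300)),cv2.resize(b,(400,300))]))
E
```

```text
t 3.9 u,v,z mm [-61.5  -4.7  81.6] axis uvz [ 0.59  0.36 -0.72] tooly uvz [-0.4   0.91  0.12]
F uvz [ 0.8 -0.8 -0.1] q [-1.14  0.21 -0.66  0.55  0.75 -1.17]
```

View pics/v3.png

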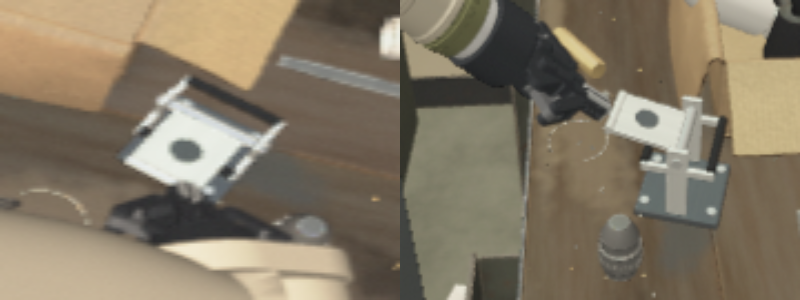

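Both views: the fingertip is at the leaf's front edge (190,195 in the crop) and the leaf is slightly raised. I'll keep going along the arc.

{"fn": "step_arm", "kwargs": {"deltas": [[4,1,12,0,0,0,-1],[7,0,12,0,0,0,-1],[8,0,12,0,0,0,-1]]}}

```text
clock: 4.3
tcp_pos: [0.4999, -0.2992, 0.1178]
orientation: [0.363, -0.042, 0.927, 0.082]
wrist_force: [-0.3, -0.6, -0.4]
finger_gap: 0.0003
grip_force: 0.0
```

```bash
python3 st.py; python3 - <<'E'
from workcell import *
import cv2,numpy as np
a=read_camera("top")["image"][170:270,300:400,::-1];c=read_camera("side");np.savez("pics/side4.npz",**c);b=c["image"][200:330,180:360,::-1]
cv2.imwrite("pics/v4.png",np.hstack([cv2.resize(a,(400,300)),cv2.resize(b,(400,300))]))
E
```

```text
t 4.3 u,v,z mm [-43.    0.9 117.8] axis uvz [ 0.59  0.36 -0.72] tooly uvz [-0.4   0.91  0.12]
F uvz [-0.2 -0.6 -0.4] q [-1.1   0.17 -0.6   0.61  0.74 -1.11]
```

View pics/v4.png

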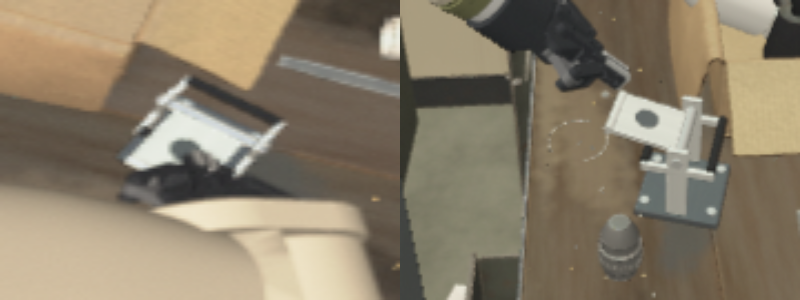

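The side view shows the leaf still lying as at the start, with the fingertips now above its edge at (628,80): they missed. I'll measure the true tip position in the stored side views.

```bash
python3 - <<'E'
from h import *
H=np.array([.541,-.312]);e=np.array([.961,-.276]);f=np.array([.276,.961])
T={"side2":((.4746,-.293,.0466)),"side3":(.4806,-.2996,.0816),"side4":(.4999,-.2992,.1178)}
for n,t in T.items():
    c=load(n);P=cloud(c);W=c["world_from_camera"];q=W[:3,:3].T@(np.array(t)-W[:3,3]);k=c["K"]@q;k=k[:2]/k[2]
    u,v=k.round().astype(int);print(n,"TCP projects",k.round(1),"comp",400+(k[0]-180)/.45,(k[1]-200)/.4333,"depth there",c["z_map"][v,u],"tcp depth",q[2].round(3))
    # new points vs side0 near tip
    D=c["z_map"]-load("side0")["z_map"];m=(D<-.01)&(np.linalg.norm(P-np.array(t),axis=-1)<.06)
    p=P[m]; r=p[:,:2]-H; print(m.sum(),"max u",(r@e).max().round(3),"min z",p[:,2].min().round(3), "at max u",p[(r@e).argmax()].round(3))
    L=P[239:262,255:272]; 
E
```

```text
side2 TCP projects [279.5 264.2] comp 621.0244114692956 148.27059995207938 depth there 1.007895 tcp depth 0.934
68 max u -0.084 min z 0.067 at max u [ 0.455 -0.307  0.079]
side3 TCP projects [281.9 254.6] comp 626.4671365441025 126.02227973968269 depth there 0.8913432 tcp depth 0.909
65 max u -0.072 min z 0.104 at max u [ 0.465 -0.315  0.117]
side4 TCP projects [290.1 241.9] comp 644.7419452404588 96.60705058203702 depth there 1.0791728 tcp depth 0.89
70 max u -0.054 min z 0.144 at max u [ 0.483 -0.316  0.157]
```

```bash
python3 - <<'E'
from h import *
from scipy.spatial.transform import Rotation as R
import workcell;print("grasp_offset",getattr(workcell,"grasp_offset",None),[x for x in dir(workcell) if x[0]!='_'][:30])
s0=load("side0")
T={"side2":((.4746,-.293,.0466),(.362,-.047,.927,.083)),"side3":((.4806,-.2996,.0816),(.363,-.042,.927,.082)),"side4":((.4999,-.2992,.1178),(.363,-.042,.927,.082))}
for n,(t,q) in T.items():
    M=R.from_quat([q[1],q[2],q[3],q[0]]).as_matrix()
    c=load(n);P=cloud(c);D=c["z_map"]-s0["z_map"]
    L=(P-np.array(t))@M;m=(D<-.01)&(abs(L[...,0])<.03)&(abs(L[...,1])<.03)&(abs(L[...,2])<.08)
    for a in range(-80,40,10):
        k=m&(L[...,2]*1000>=a)&(L[...,2]*1000<a+10)
        if k.sum(): print(n,a,k.sum(),"x",(1000*L[k][:,0].min()).round(),(1000*L[k][:,0].max()).round(),"y",(1000*L[k][:,1].min()).round(),(1000*L[k][:,1].max()).round())
E
python3 st.py
```

```text
grasp_offset 0.0187 ['MotionError', 'get_state', 'grasp_offset', 'hand_in', 'read_camera']
side2 -80 20 x -12.0 -5.0 y -15.0 11.0
side2 -70 39 x -11.0 8.0 y -15.0 12.0
side2 -60 37 x -11.0 7.0 y -15.0 6.0
side2 -50 30 x -12.0 7.0 y -16.0 6.0
side2 -40 6 x -8.0 8.0 y -8.0 -5.0
side3 -80 20 x -15.0 -8.0 y -16.0 10.0
side3 -70 44 x -15.0 5.0 y -16.0 2.0
side3 -60 39 x -15.0 3.0 y -17.0 7.0
side3 -50 29 x -14.0 2.0 y -16.0 4.0
side3 -40 6 x -12.0 7.0 y -10.0 -8.0
side4 -80 18 x -16.0 -10.0 y -13.0 9.0
side4 -70 46 x -15.0 4.0 y -17.0 6.0
side4 -60 40 x -15.0 3.0 y -17.0 5.0
side4 -50 31 x -15.0 8.0 y -16.0 4.0
side4 -40 5 x -10.0 1.0 y -8.0 -7.0
t 4.4 u,v,z mm [-41.5   0.  119.3] axis uvz [ 0.59  0.36 -0.72] tooly uvz [-0.41  0.91  0.12]
F uvz [ 0.6 -1.   0. ] q [-1.1   0.17 -0.6   0.61  0.74 -1.11]
```

```bash
python3 - <<'E'
from h import *
from workcell import *
from scipy.spatial.transform import Rotation as R
for n in ("wrist","top"):
    c=read_camera(n);s=get_state();q=s["orientation"];t=np.array(s["tcp_pos"])
    M=R.from_quat([q[1],q[2],q[3],q[0]]).as_matrix();L=(cloud(c)-t)@M*1000
    m=(abs(L[...,0])<18)&(abs(L[...,1])<18)
    print(n,np.histogram(L[m][:,2],bins=range(-120,90,10)))
    if n=="wrist":
        np.savez("pics/wrist5.npz",**c)
        for z in (-60,-40,-38,-20,0):
            W=c["world_from_camera"];p=W[:3,:3].T@(t+M[:,2]*z/1000-W[:3,3]);k=c["K"]@p;k=k[:2]/k[2];print(z,k.round(),c["z_map"][int(k[1]),int(k[0])] if 0<k[1]<420 else 0,p[2].round(3))
E
```

```text
wrist (array([5124, 2205, 1851, 2647, 1287, 1066,  929,  437,    0,    0,    0,
          0,    0,  146,  325,  357,  383,  429,   41,    0]), array([-120, -110, -100,  -90,  -80,  -70,  -60,  -50,  -40,  -30,  -20,
        -10,    0,   10,   20,   30,   40,   50,   60,   70,   80]))
-60 [288. 305.] 0.121618226 0.138
-40 [288. 279.] 0.13775255 0.158
-38 [288. 276.] 0.13895585 0.159
-20 [288. 258.] 0.28895345 0.177
0 [288. 242.] 0.48163468 0.196
top (array([14, 15,  8, 22, 11, 11, 15, 10,  0,  0,  0,  0,  0,  8, 34, 44, 44,
       31,  7,  3]), array([-120, -110, -100,  -90,  -80,  -70,  -60,  -50,  -40,  -30,  -20,
        -10,    0,   10,   20,   30,   40,   50,   60,   70,   80]))
```

```bash
sed -i 's/^F=/t=np.r_[d@e,d@f,p[2]]*1000-39*np.r_[a[:2]@e,a[:2]@f,a[2]];print("TIP",t.round(1));F=/' st.py; python3 st.py; python3 - <<'E'
from h import *
from scipy.spatial.transform import Rotation as R
t=(.4999,-.2992,.1178);q=(.363,-.042,.927,.082);M=R.from_quat([q[1],q[2],q[3],q[0]]).as_matrix()
c=load("side4");P=cloud(c);D=c["z_map"]-load("side0")["z_map"]
L=(P-np.array(t))@M*1000;m=(D<-.01)&(abs(L[...,0])<90)&(abs(L[...,1])<90)
for a in range(-200,-30,10):
    k=m&(L[...,2]>=a)&(L[...,2]<a+10);l=L[k]
    if len(l): print(a,len(l),"x",np.percentile(l[:,0],[1,99]).round(),"y",np.percentile(l[:,1],[1,99]).round())
E
```

```text
t 4.5 u,v,z mm [-43.1   0.8 117.2] axis uvz [ 0.59  0.36 -0.72] tooly uvz [-0.4   0.91  0.12]
TIP [-66.1 -13.2 145.4]
F uvz [-0.   1.1 -1. ] q [-1.1   0.17 -0.6   0.61  0.74 -1.11]
-200 168 x [-41.  24.] y [-39.   6.]
-190 163 x [-41.  25.] y [-39.  10.]
-180 174 x [-40.  25.] y [-40.   6.]
-170 73 x [-40.  20.] y [-40.  -6.]
-160 66 x [-15.   5.] y [-43. -17.]
-150 119 x [-23.   5.] y [-45.  16.]
-140 147 x [-23.   7.] y [-62.  17.]
-130 142 x [-21.   8.] y [-64.  57.]
-120 97 x [-21.   7.] y [-59.  52.]
-110 104 x [-21.   6.] y [-52.  43.]
-100 61 x [-16.   8.] y [-44.  40.]
-90 70 x [-17.   5.] y [-36.  26.]
-80 18 x [-15. -10.] y [-13.   9.]
-70 46 x [-15.   3.] y [-17.   4.]
-60 40 x [-14.   3.] y [-17.   4.]
-50 31 x [-15.   6.] y [-15.   4.]
-40 5 x [-10.   1.] y [-8. -7.]
```

All three cameras agree that the real fingertips end about 39 mm short of the reported TCP. I'll use that offset, so back out, go lower and re-enter under the edge.

{"fn": "step_arm", "kwargs": {"deltas": [[-26,8,0,0,0,0,-1],[-27,7,-5,0,0,0,-1],[0,0,-30,0,0,0,-1],[0,0,-35,0,0,0,-1],[0,0,-28,0,0,0,-1]]}}

```text
clock: 5.0
tcp_pos: [0.4457, -0.2837, 0.017]
orientation: [0.363, -0.042, 0.927, 0.082]
wrist_force: [-0.1, -0.4, -0.2]
finger_gap: 0.0002
grip_force: 0.0
```

```bash
python3 st.py
```

```text
t 5.0 u,v,z mm [-99.4   0.9  17. ] axis uvz [ 0.59  0.36 -0.72] tooly uvz [-0.4   0.91  0.12]
TIP [-122.4  -13.1   45.3]
F uvz [ 0.1 -0.4 -0.2] q [-1.2   0.28 -0.79  0.41  0.76 -1.25]
```

Now go in: du +58, dv +13.

{"fn": "step_arm", "kwargs": {"deltas": [[20,-1,0,0,0,0,-1],[20,-1,0,0,0,0,-1],[19,-2,0,0,0,0,-1],[0,0,5,0,0,0,-1]]}}

```text
clock: 5.4
tcp_pos: [0.5061, -0.2876, 0.0228]
orientation: [0.362, -0.043, 0.927, 0.083]
wrist_force: [0.3, 0.0, -0.8]
finger_gap: 0.0002
grip_force: 0.0
```

{"fn": "step_arm", "kwargs": {"deltas": [[0,0,10,0,0,0,-1],[2,0,10,0,0,0,-1],[3,-1,8,0,0,0,-1]]}}

```text
clock: 5.7
tcp_pos: [0.5099, -0.2892, 0.0528]
orientation: [0.363, -0.042, 0.927, 0.082]
wrist_force: [-0.8, 0.1, -0.9]
finger_gap: -0.0
grip_force: 0.0
```

```bash
python3 st.py; python3 - <<'E'
from workcell import *
import cv2,numpy as np
a=read_camera("top")["image"][170:270,300:400,::-1];c=read_camera("side");np.savez("pics/side6.npz",**c);b=c["image"][200:330,180:360,::-1]
cv2.imwrite("pics/v6.png",np.hstack([cv2.resize(a,(400,300)),cv2.resize(b,(400,300))]))
E
```

```text
t 5.7 u,v,z mm [-36.1  13.3  52.8] axis uvz [ 0.59  0.36 -0.72] tooly uvz [-0.4   0.91  0.12]
TIP [-59.1  -0.7  81. ]
F uvz [-0.8 -0.2 -0.9] q [-1.07  0.26 -0.7   0.4   0.74 -1.07]
```

View pics/v6.png

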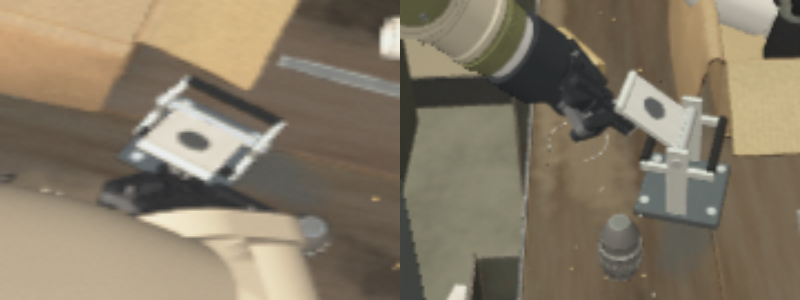

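The leaf is now being lifted to about 35–40°, with the tip under its edge at (630,120). I'll continue the arc to upright.

{"fn": "step_arm", "kwargs": {"deltas": [[6,-2,11,0,0,0,-1],[6,-2,11,0,0,0,-1],[7,-2,11,0,0,0,-1],[8,-2,11,0,0,0,-1],[8,-2,10,0,0,0,-1]]}}

```text
clock: 6.3
tcp_pos: [0.5464, -0.2995, 0.107]
orientation: [0.363, -0.042, 0.927, 0.082]
wrist_force: [-1.2, -0.3, -0.8]
finger_gap: -0.0001
grip_force: 0.4
```

{"fn": "step_arm", "kwargs": {"deltas": [[8,-2,10,0,0,0,-1],[10,-3,4,0,0,0,-1],[10,-3,0,0,0,0,-1]]}}

```text
clock: 6.6
tcp_pos: [0.5748, -0.3078, 0.1208]
orientation: [0.363, -0.043, 0.927, 0.082]
wrist_force: [-0.9, 0.6, 0.4]
finger_gap: 0.0002
grip_force: 0.3
```

```bash
python3 st.py; python3 - <<'E'
from workcell import *
import cv2,numpy as np
a=read_camera("top")["image"][170:270,300:400,::-1];c=read_camera("side");np.savez("pics/side7.npz",**c);b=c["image"][200:330,180:360,::-1]
cv2.imwrite("pics/v7.png",np.hstack([cv2.resize(a,(400,300)),cv2.resize(b,(400,300))]))
E
```

```text
t 6.6 u,v,z mm [ 31.3  13.3 120.8] axis uvz [ 0.59  0.36 -0.72] tooly uvz [-0.4   0.91  0.12]
TIP [  8.3  -0.7 149. ]
F uvz [-1.   0.3  0.4] q [-0.97  0.24 -0.51  0.52  0.71 -0.95]
```

View pics/v7.png

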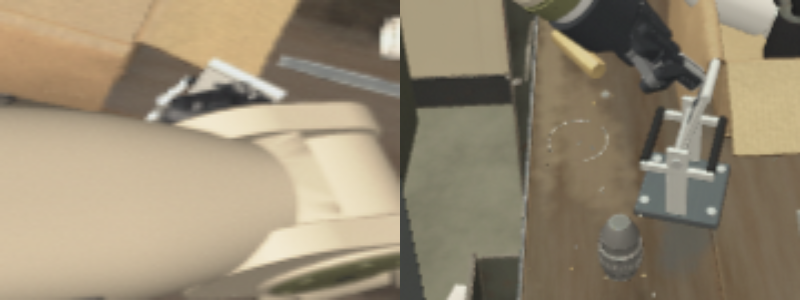

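The leaf is past upright, at about 110°, with the fingers behind it. I'll push over and down.

{"fn": "step_arm", "kwargs": {"deltas": [[15,-4,-7,0,0,0,-1],[13,-4,-10,0,0,0,-1],[12,-3,-12,0,0,0,-1],[10,-3,-13,0,0,0,-1],[5,-1,-10,0,0,0,-1]]}}

```text
clock: 7.2
tcp_pos: [0.6292, -0.3221, 0.066]
orientation: [0.363, -0.042, 0.927, 0.083]
wrist_force: [-0.8, -1.2, 0.8]
finger_gap: -0.0001
grip_force: 0.3
```

```bash
python3 st.py; python3 - <<'E'
from workcell import *
import cv2,numpy as np
a=read_camera("wrist")["image"][:,:,::-1];c=read_camera("side");np.savez("pics/side8.npz",**c);b=c["image"][200:330,180:360,::-1]
cv2.imwrite("pics/v8.png",np.hstack([cv2.resize(a,(400,300)),cv2.resize(b,(400,300))]))
E
```

```text
t 7.2 u,v,z mm [87.6 14.7 66. ] axis uvz [ 0.59  0.36 -0.72] tooly uvz [-0.4   0.91  0.12]
TIP [64.6  0.6 94.3]
F uvz [-0.5 -1.4  0.8] q [-0.9   0.38 -0.47  0.36  0.69 -0.87]
```

View pics/v8.png

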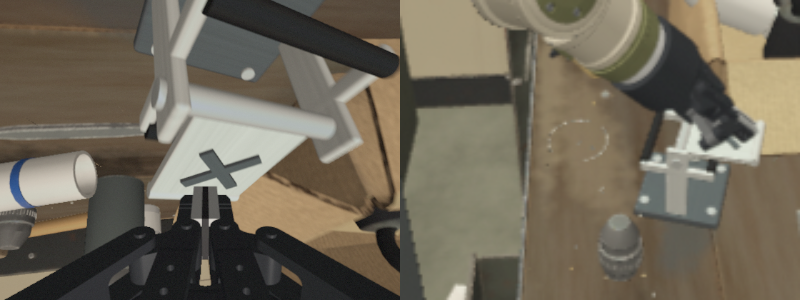

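The leaf is over and nearly flat, with the cross up and the fingertip near its outer part. I'll press down in small steps, watching the force.

{"fn": "step_arm", "kwargs": {"deltas": [[0,0,-3,0,0,0,-1],[0,0,-3,0,0,0,-1],[0,0,0,0,0,0,-1]]}}

```text
clock: 7.6
tcp_pos: [0.6285, -0.3224, 0.0621]
orientation: [0.363, -0.042, 0.927, 0.082]
wrist_force: [-0.2, -0.2, -0.1]
finger_gap: 0.0002
grip_force: 0.1
```

{"fn": "step_arm", "kwargs": {"deltas": [[0,0,-2,0,0,0,-1],[0,0,0,0,0,0,-1]]}}

```text
clock: 7.8
tcp_pos: [0.6288, -0.3225, 0.0615]
orientation: [0.364, -0.042, 0.927, 0.082]
wrist_force: [-3.9, 1.8, 7.8]
finger_gap: -0.0001
grip_force: 3.8
```

```bash
cat > plane.py <<'E'
import sys;from h import *;from workcell import *
H=np.array([.541,-.312]);e=np.array([.961,-.276]);f=np.array([.276,.961])
for n in sys.argv[1:]:
    c=read_camera(n);P=cloud(c);hs=cv2.cvtColor(c["image"],cv2.COLOR_RGB2HSV);d=P[...,:2]-H;u=d@e;v=d@f
    m=(u>.015)&(u<.072)&(abs(v)<.027)&(abs(P[...,2]-.09)<.03)&(hs[...,1]<45)&(hs[...,2]>110)
    A=np.c_[u[m],v[m],np.ones(m.sum())];z=P[...,2][m]
    for _ in range(3):
        x=np.linalg.lstsq(A,z,rcond=None)[0];k=abs(A@x-z)<.004;A,z=A[k],z[k]
    print(n,len(z),"slope u,v",x[:2].round(3),"z at hinge",x[2].round(4))
E
python3 st.py; python3 plane.py side wrist
```

```text
t 7.8 u,v,z mm [87.3 14.1 61.5] axis uvz [ 0.59  0.36 -0.72] tooly uvz [-0.4   0.91  0.12]
TIP [64.2  0.1 89.7]
F uvz [-4.3  0.6  7.8] q [-0.91  0.39 -0.48  0.35  0.69 -0.87]
side 54 slope u,v [0.045 0.588] z at hinge 0.0937
wrist 5946 slope u,v [0.006 0.002] z at hinge 0.0834
```

The leaf is at its stop: 8 N of push, and the wrist depth shows it flat to within 0.01 rad. I'll retract up and back.

{"fn": "step_arm", "kwargs": {"deltas": [[0,0,5,0,0,0,-1],[-10,0,25,0,0,0,-1],[-30,10,35,0,0,0,-1],[-30,10,35,0,0,0,-1],[0,0,0,0,0,0,-1]]}}

```text
clock: 8.4
tcp_pos: [0.5577, -0.3032, 0.1649]
orientation: [0.364, -0.043, 0.927, 0.079]
wrist_force: [0.5, -0.7, 0.2]
finger_gap: 0.0001
grip_force: 0.0
```

```bash
python3 st.py; python3 plane.py wrist; python3 - <<'E'
from h import *
from workcell import *
c=read_camera("side");b=c["image"][130:330,180:360,::-1];a=read_camera("wrist")["image"][:,:,::-1]
cv2.imwrite("pics/v9.png",np.hstack([cv2.resize(a,(400,300)),cv2.resize(b,(400,444))[:300] if 0 else cv2.resize(b,(400,300))]))
d=cv2.absdiff(c["image"],load("side0")["image"]).max(-1)>40
for n,(x0,x1,y0,y1) in {"chuck":(265,292,288,322),"brass":(245,275,208,236),"vblock":(268,290,170,188),"veemarker":(268,306,138,172)}.items(): print(n,d[y0:y1,x0:x1].sum())
E
```

```text
t 8.4 u,v,z mm [ 13.7  13.  164.9] axis uvz [ 0.59  0.36 -0.72] tooly uvz [-0.4   0.91  0.12]
TIP [ -9.5  -0.9 193.1]
F uvz [ 0.7 -0.5  0.2] q [-0.99  0.16 -0.48  0.64  0.72 -0.98]
wrist 3559 slope u,v [0.008 0.002] z at hinge 0.0835
chuck 0
brass 3
vblock 206
veemarker 21
```

View pics/v9.png

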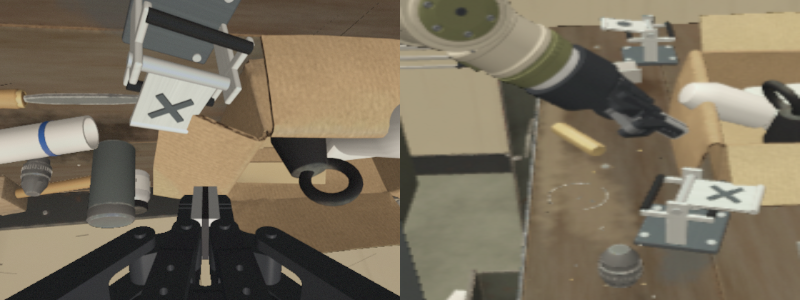

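The leaf lies flat with the cross up and the fingers are clear of it. The chuck, brass bar and V-block's marker look unmoved; the pixel changes at the V-block come from the arm covering it. Handing in.

```bash
python3 -c "
from workcell import *
print(hand_in())"
```

```text
the job is handed in; nothing more can be done
None
```

The drill chuck's marker is turned over and pressed flat with the cross up, nothing was gripped or otherwise touched, and the job is handed in at about 8.5 s on the robot's clock; no verdict came back.

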